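# Put the plate cassette away in the dark box

### The arm

A 6-joint arm with a two-finger parallel gripper is mounted at the origin on the work surface. World frame = base frame: x ahead of the robot, y to its left, z up, the work surface at z = 0. Lengths are in m, angles in rad, forces in N, time in s.
With the tool pointing down it reaches from about 0.275 to 1 m from the base axis. Payload 8.4 kg.
Tool frame: the origin (TCP) lies at the very end of the fingers, on their centre line; the grasp point (between the pads) lies 19 mm behind it; z points along the fingers, y is the line along which they close (so a half turn about z gives the same grasp; the last joint's range is limited). The gripper opens to 85 mm and grips with 20 to 120 N. Pads are 22 mm wide; open, the fingers measure 114 mm over their backs; the gripper's body (76 mm by 85 mm) begins 54 mm behind the grasp point. The pads swing forward as they close: fully open they stand 13 mm farther back than shut.
Start: joints at [1.235, 0.353, 1.633, -0, 1.155, -0.002], TCP at [0.205, 0.591, 0.231] pointing down, gripper open.
Joint ranges: [-2.63, 2.63], [-0.92, 2.1], [0.06, 2.66], [-1.3, 4.44], [0, 2.69], [-3.02, 3.02]. Speed limits (rad/s): [2.22, 2.22, 2.79, 3.14, 3.14, 3.14].

### API

Orientations are given as a unit quaternion [w, x, y, z].
In Python, from plant import status, viewer, env gives the robot as it stands.
- The arm moves only by the tool jog_arm, never from a script. Its arguments are lists of equal length, an entry for each row: "offset": the shift along the tool's x, y, z normalised to -1 to 1, where 1 is 0.2 m, a list of three; "delta_rot": the turn, a rotation vector about the tool's x, y, z normalised to -1 to 1, where 1 is 180 degrees, a list of three; "jaw": the opening, from 0 (shut) to 1 (fully open). A call has 1 to 10 rows; each row is the pose to reach, as a shift and turn from the pose commanded when the call began, along the tool's axes at that moment, turning the shorter way round; what a row does not reach only later rows make up. A row lasts 1/12 s, in which the tool goes at most 41.7 mm and 7.16 degrees, less where a joint would pass 70% of its speed; a pose out of reach is approached as far as the arm can. A call with a number of a shift or a turn outside -1 to 1 is refused whole. A call with a gripper value outside its range is refused whole. The fingers move at their own pace and stop on an object; the grip force is fixed at half the most. Time passes only in rows, so rows that repeat a pose let the fingers close. It gives the time, the measured TCP pose, the force, the opening and the grip force at its end, in the units of the state.
- status.sense(): the state, without advancing time (a new reading comes with each control period).
- viewer.capture(name): name is "scene" or "top"; returns a dict with "color" (400x640x3 uint8, blue, green, red), "mtx" (3x3 intrinsics, pixels), "world_to_cam" (4x4, takes a point from world to camera coordinates). Camera axes: x right, y down, z forward; pixel columns grow to the right and rows downward; lengths in m; the calibration is good to about 2 mm. A picture is of the moment at which its call begins. There is no depth.
- env.sign_off(): hands the job in; it is judged then, once.
The state is a dict: "clock": time; "joint_positions": joint angles; "qvel": joint speeds; "joint_efforts": joint torques, N m; "eef_pos": TCP position; "ee_rot": TCP orientation; "force": force on the tool from outside, world axes, zero at the start; "moment": the same for the moment, N m; "grip_width": finger opening in m; "gripper_force": force on a finger pad.
Only numpy, scipy, OpenCV 4.12 (cv2) and the standard library are available. Lean on these libraries where they do the work, as an engineer would, in place of code of your own. Each camera call takes 0.05 s, during which the arm holds its last target. There are 200 camera calls.

### The job

Put the plate cassette that lies under the lamp away in the grey dark box: slide the box's cover fully open, draw the cassette out from under the lamp until its rib can be reached, then take it by the rib and lay it flat on the floor of the well, and slide the cover fully home. Keep the cassette level throughout, do not bump the lamp, and leave the bottles, glassware, tube and marker where they are.

Things in the scene. Friction and masses are not known exactly. Their poses are not given: they have to be found in the camera images.
- cassette: Closed flat aluminium case 170 x 60 x 22 mm (length along x, width along y), loose, about 0.25 kg, ends alike. A lifting rib stands on the middle of its top: 30 mm long (x), 12 thick (y), 22 tall. Origin: centre of the underside, z up. It starts on the bench under the lamp head, its -x end sticking out in front of the head by 70 to 82 mm.
- rib (a point): Middle of the top edge of the cassette's rib, 44 mm above the underside, cassette axes. At the start it is under the lamp head, out of the gripper's reach.
- lamp: Cream lamp stand, fixed. Origin: on the bench under the middle of the head. Head: a box 130 (x) x 170 (y) mm, its underside 60 mm and top 105 mm above the bench, open beneath. Behind it the base: x = 65 to 135 mm, 180 wide, 50 tall; two bent posts up to 151 mm. Its front faces its own -x: the cassette comes out along -x.
- dark_box: Grey metal box, fixed, 216 (x) x 196 (y) x 72 mm tall. Origin: on the bench, in the middle of the footprint (within 3 mm). Its +y half is an open well, its -y half a solid deck 60 mm high over which the cover slides open. Guide rails 72 mm high run along both x ends, a stop strip 68 mm high along the +y edge.
- well (a point): Centre of the well's floor, dark_box axes, 6 mm above the bench. The well is 180 (x) x 72 (y) mm; its walls rise 54 mm above this point. The cassette fits either way round with 5 mm spare at each end, 6 mm at each side: no room for fingers beside the case, only beside the rib (30 mm from rib to wall; open the fingers to at most 45 mm there).
- cover (a joint): How far the cover is slid open, m: 0 = fully home over the well, 0.092 = fully open over the deck. It opens toward the dark box's -y, stays where it is left, and needs about 2 N to slide.
- cover_grip (a point): Middle of the cover's handle, moving with it, dark_box axes, 80 mm above the bench. The cover is a flat aluminium plate 192 (x) x 86 (y) x 6 mm, its top 67 mm above the bench; the handle is an upright black fin on its middle, 70 mm long (x), 12 thick (y), 26 tall (13 mm above and below this point).
- bottle_a: Bystander: yellow plastic reagent bottle, 72 mm across, 180 mm tall. Origin: centre of the underside. Not to be disturbed.
- bottle_b: Bystander: second yellow reagent bottle, same size. Origin: centre of the underside. Not to be disturbed.
- tube: Bystander: brown cardboard tube standing upright, 39 mm across, 110 mm tall. Origin: centre of the underside. Not to be disturbed.
- jar: Bystander: small clear jar with white cap, 46 mm across, 65 mm tall. Origin: centre of the underside. Not to be disturbed.
- flask: Bystander: conical glass flask, 84 mm across at the foot, 135 mm tall. Origin: centre of the underside. Not to be disturbed.
- vial: Bystander: amber glass vial, 32 mm across, 45 mm tall. Origin: centre of the underside. Not to be disturbed.
- marker: Bystander: blue square-bodied marker lying flat, 130 x 12 x 12 mm. Origin: centre of the underside. Not to be disturbed.

How it is judged:
By the outcome, as a careful person would: the job done as asked, in the order asked, and still so for the second after the job is handed in, with the robot touching nothing.
It also fails if it takes over 72 s, if anything falls off the work surface, if the arm or the gripper's body presses on something with over 40 N, if the wrist force passes 120 N, or if a joint passes its speed limit or range.

## Working session

There is one attempt and no reset: what is moved stays moved. The work goes in short steps, Python scripts to look and compute and a tool call to move; the robot and the scene stay as the last step left them, time stands still between calls to the robot, and variables do not carry over. Pictures are saved under pics/ and viewed, at most 12 in all, crops included, and the job is handed in when it is done.

Besides the shell and the picture viewer there is one more tool, called after "Call:" by a JSON object that holds its "api" and its "payload". jog_arm: Moves the arm, as the interface text tells. Its arguments: {"type":"object","properties":{"offset":{"type":"array","items":{"type":"array","items":{"type":"number","minimum":-1,"maximum":1}}},"delta_rot":{"type":"array","items":{"type":"array","items":{"type":"number","minimum":-1,"maximum":1}}},"jaw":{"type":"array","items":{"type":"number"}}},"required":["offset","delta_rot","jaw"]}

```bash
mkdir -p pics; ls; python3 - <<'E'
from plant import status, viewer
import cv2,json,numpy as np
s=status.sense(); print({k:np.round(v,3).tolist() for k,v in s.items()})
for n in("scene","top"):
    c=viewer.capture(n); cv2.imwrite(f"pics/{n}0.png",c["color"]); print(n,np.round(c["mtx"],1).tolist(),np.round(c["world_to_cam"],3).tolist())
E
```

```text
pics
{'clock': 0.0, 'joint_positions': [1.235, 0.354, 1.634, -0.0, 1.155, -0.002], 'qvel': [-0.0, 0.0, 0.001, -0.001, -0.0, 0.0], 'joint_efforts': [0.0, -60.525, -34.207, -0.0, 0.009, 0.0], 'eef_pos': [0.205, 0.59, 0.231], 'ee_rot': [-0.0, 0.166, 0.986, -0.001], 'force': [0.082, 0.49, -0.552], 'moment': [-0.015, -0.022, -0.018], 'gripper_force': 0.0, 'grip_width': 0.086}
scene [[488.8, 0.0, 315.7], [0.0, 488.8, 209.8], [0.0, 0.0, 1.0]] [[-0.666, 0.746, 0.007, 0.309], [0.41, 0.374, -0.832, -0.197], [-0.624, -0.551, -0.554, 1.58], [0.0, 0.0, 0.0, 1.0]]
top [[474.3, 0.0, 318.6], [0.0, 474.3, 189.1], [0.0, 0.0, 1.0]] [[-0.007, -1.0, 0.003, 0.067], [-0.981, 0.006, -0.194, 0.54], [0.194, -0.004, -0.981, 1.167], [0.0, 0.0, 0.0, 1.0]]
```

View pics/scene0.png

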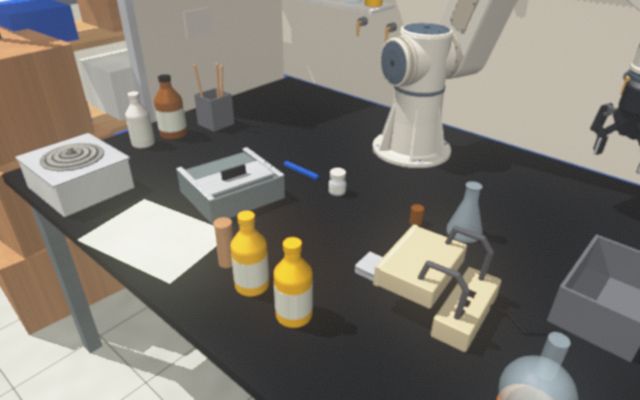

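View pics/top0.png

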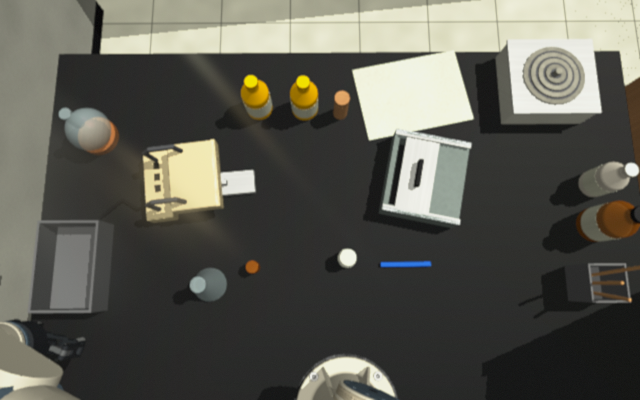

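The pictures show:
- **Box:** top view around (425,178), with the fin at (416,173).
- **Lamp head:** around (185,178), with the cassette end sticking out to the right at (238,182), which is world -y.
- **Bottles, tube, flask, vial, jar and marker:** all clear of the path between the lamp and the box.

Next I'll zoom in on the box and the lamp.

```bash
python3 - <<'E'
import cv2,numpy as np
t=cv2.imread("pics/top0.png");s=cv2.imread("pics/scene0.png")
def c(i,x,y,w=100,h=75):
    o=cv2.resize(i[y:y+h,x:x+w],(400,300),interpolation=cv2.INTER_CUBIC)
    for k in range(0,w,20):cv2.putText(o,str(x+k),(int(k*400/w),10),0,.35,(0,0,255))
    for k in range(0,h,20):cv2.putText(o,str(y+k),(0,int(k*300/h)+4),0,.35,(0,0,255))
    return o
cv2.imwrite("pics/m1.png",np.vstack([np.hstack([c(t,370,120,147,110),c(t,180,130)]),np.hstack([c(s,170,140,120,90),c(s,340,220,120,90)])]))
E
```

```text
(no output)
```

View pics/m1.png

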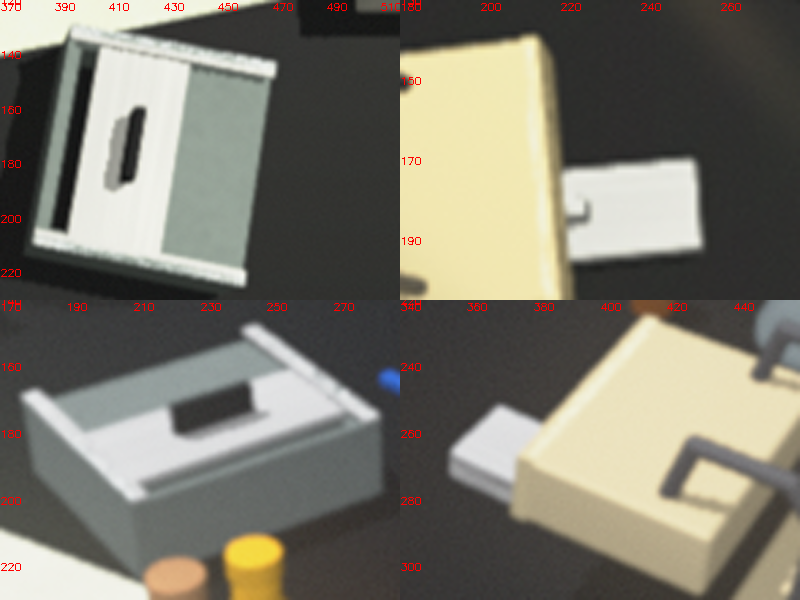

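The cover is already partly open, with a dark slit of the well showing at columns 385-400. The cassette's end corners are near (254,169) and (255,192) in the top view. Part of the rib's shadow or rib is at (226,182), at the lamp edge. Now I'll measure.

```bash
cat > h.py <<'E'
import cv2,numpy as np
from plant import status,viewer
from scipy.spatial.transform import Rotation as R
def grab(n):
    c=viewer.capture(n);return c["color"],np.array(c["mtx"]),np.array(c["world_to_cam"])
def plane(px,K,T,z):
    px=np.atleast_2d(px).astype(float); d=np.c_[px,np.ones(len(px))]@np.linalg.inv(K).T@T[:3,:3]
    C=-T[:3,:3].T@T[:3,3]; return (C+d*((z-C[2])/d[:,2])[:,None])[:,:2]
def tri(a,b,A,B):
    X=cv2.triangulatePoints(A[1]@A[2][:3],B[1]@B[2][:3],np.float32(a).reshape(2,1),np.float32(b).reshape(2,1))
    return (X[:3]/X[3]).ravel()
def blob(m,x0,y0,x1,y1):
    q=np.zeros_like(m);q[y0:y1,x0:x1]=m[y0:y1,x0:x1]
    n,l,st,c=cv2.connectedComponentsWithStats(q.astype(np.uint8));i=1+np.argmax(st[1:,4])
    return (l==i),c[i],st[i,4]
def rect(m,K,T,z):
    ct=max(cv2.findContours(m.astype(np.uint8),0,1)[0],key=cv2.contourArea).reshape(-1,2)
    p=plane(ct,K,T,z); return cv2.minAreaRect((p*1000).astype(np.float32))
def to(x,y,z,yaw):
    """yaw (deg): direction of tool x in the world; tool down. prints offset, rot"""
    s=status.sense();q=s["ee_rot"];r=R.from_quat([q[1],q[2],q[3],q[0]])
    t=R.from_matrix(np.c_[[np.cos(yaw*np.pi/180),np.sin(yaw*np.pi/180),0],[np.sin(yaw*np.pi/180),-np.cos(yaw*np.pi/180),0],[0,0,-1]])
    o=r.inv().apply(np.array([x,y,z])-s["eef_pos"])/.2
    print("offset",o.round(4).tolist(),"rot",((r.inv()*t).as_rotvec()/np.pi).round(4).tolist())
def st():
    s=status.sense();q=s["ee_rot"];m=R.from_quat([q[1],q[2],q[3],q[0]]).as_matrix()
    print("t",round(s["clock"],2),"p",np.round(s["eef_pos"],4),"toolx yaw",round(np.degrees(np.arctan2(m[1,0],m[0,0])),2),"zax",m[:,2].round(3),"F",np.round(s["force"],1),"w",round(s["grip_width"],4),"j",np.round(s["joint_positions"],2))
E
python3 - <<'E'
from h import *
A=grab("top");B=grab("scene");st()
for n,I in(("top",A),("scene",B)): print(n,"cam",np.round(-I[2][:3,:3].T@I[2][:3,3],3))
g=A[0].min(2); gs=B[0].min(2)
m,c,n=blob(g>205,375,122,480,235); print("boxwhite",n,rect(m,*A[1:],.072))
hull=cv2.convexHull(np.argwhere(m)[:,::-1].astype(np.int32)); ap=cv2.approxPolyDP(hull,3,True).reshape(-1,2); print("hull",ap.tolist(),(plane(ap,*A[1:],.072)*1000).round().tolist())
f,c,n=blob(A[0].max(2)<75,404,150,428,195); fs,cs,ns=blob(B[0].max(2)<75,210,155,252,185)
print("fin",n,ns,c,cs,tri(c,cs,A,B).round(4),rect(f,*A[1:],.093))
m,c,n=blob(g>150,222,160,270,200); print("cas",n,rect(m,*A[1:],.022))
r=rect(m,*A[1:],.022);print("corners",cv2.boxPoints(r).round().tolist())
ct=cv2.approxPolyDP(cv2.convexHull(np.argwhere(m)[:,::-1].astype(np.int32)),2,True).reshape(-1,2);print(ct.tolist())
m2,c,n=blob((gs>140)&(B[0].max(2).astype(int)-gs<40),345,240,380,285);h=cv2.approxPolyDP(cv2.convexHull(np.argwhere(m2)[:,::-1].astype(np.int32)),2,True).reshape(-1,2);print("scene cas",n,h.tolist())
# lamp head
hsv=cv2.cvtColor(A[0],cv2.COLOR_BGR2HSV);m,c,n=blob((hsv[...,0]>15)&(hsv[...,0]<35)&(hsv[...,1]>40)&(hsv[...,2]>150),135,130,225,230)
h=cv2.approxPolyDP(cv2.convexHull(np.argwhere(m)[:,::-1].astype(np.int32)),3,True).reshape(-1,2);print("lamp",n,h.tolist(),(plane(h,*A[1:],.105)*1000).round().tolist())
E
```

```text
t 0.2 p [0.2047 0.5902 0.2308] toolx yaw 160.87 zax [-0.    -0.001 -1.   ] F [0.3 0.7 0.3] w 0.0854 j [ 1.23  0.35  1.63  0.    1.16 -0.  ]
top cam [0.305 0.068 1.249]
scene cam [1.273 0.714 0.709]
boxwhite 2256 ((562.8804321289062, -211.46237182617188), (193.5076446533203, 196.004638671875), 78.14057159423828)
hull [[458, 223], [383, 208], [407, 138], [438, 144]] [[448.0, -284.0], [488.0, -98.0], [670.0, -166.0], [654.0, -246.0]]
fin 117 179 [418.05982906 172.94871795] [233.36871508 172.15642458] [ 0.5761 -0.1895  0.0795] ((572.6892700195312, -185.9994659423828), (11.006595611572266, 69.4747085571289), 78.17029571533203)
cas 710 ((567.8403930664062, 276.94189453125), (60.35873031616211, 85.424072265625), 4.99706506729126)
corners [[534.0, 317.0], [541.0, 232.0], [602.0, 237.0], [594.0, 322.0]]
[[254, 191], [223, 194], [222, 173], [252, 170]]
scene cas 441 [[379, 256], [379, 266], [373, 279], [356, 271], [355, 265], [368, 252]]
lamp 4466 [[220, 205], [147, 219], [143, 156], [175, 144], [213, 139], [220, 176]] [[492.0, 304.0], [459.0, 480.0], [617.0, 500.0], [648.0, 422.0], [660.0, 327.0], [565.0, 307.0]]
```

Call:
{"api": "jog_arm", "payload": {"offset": [[-0.75,-0.77,0],[-0.75,-0.77,0],[-0.75,-0.77,0],[-0.75,-0.77,0],[-0.75,-0.77,0],[-0.75,-0.77,0]], "delta_rot": [[0,0,0],[0,0,0],[0,0,0],[0,0,0],[0,0,0],[0,0,0]], "jaw": [0.6,0.6,0.6,0.6,0.6,0.6]}}

```text
clock: 0.7
eef_pos: [0.2971, 0.3907, 0.2309]
ee_rot: [0.0, 0.167, 0.986, -0.001]
force: [0.1, 0.5, -0.3]
grip_width: 0.051
gripper_force: 0.0
```

Call:
{"api": "jog_arm", "payload": {"offset": [[-0.75,-0.77,0],[-0.75,-0.77,0],[-0.75,-0.77,0],[-0.75,-0.77,0],[-0.75,-0.77,0],[-0.75,-0.77,0]], "delta_rot": [[0,0,0],[0,0,0],[0,0,0],[0,0,0],[0,0,0],[0,0,0]], "jaw": [0.6,0.6,0.6,0.6,0.6,0.6]}}

```text
clock: 1.2
eef_pos: [0.3889, 0.1967, 0.2314]
ee_rot: [0.001, 0.168, 0.986, -0.001]
force: [-0.4, 0.1, 0.8]
grip_width: 0.0507
gripper_force: 0.0
```

Call:
{"api": "jog_arm", "payload": {"offset": [[-0.75,-0.77,0],[-0.75,-0.77,0],[-0.75,-0.77,0],[-0.75,-0.77,0],[-0.75,-0.77,0],[-0.75,-0.77,0]], "delta_rot": [[0,0,0],[0,0,0],[0,0,0],[0,0,0],[0,0,0],[0,0,0]], "jaw": [0.6,0.6,0.6,0.6,0.6,0.6]}}

```text
clock: 1.7
eef_pos: [0.4811, 0.0022, 0.2316]
ee_rot: [0.001, 0.168, 0.986, -0.001]
force: [0.1, 0.8, 0.8]
grip_width: 0.0515
gripper_force: 0.0
```

```bash
python3 - <<'E'
from h import *
st();to(.575,-.188,.15,168);to(.575,-.188,.075,168)
A=grab("top");B=grab("scene")
print((plane([(396.5,129.2),(471.8,142.8),(381.8,208.2),(460,225.8)],*A[1:],.072)*1000).round())
print("cas corners",tri((252.5,170),(369.5,251.5),A,B).round(4),tri((254.5,191.5),(355,265.5),A,B).round(4))
E
```

```text
t 1.7 p [0.4811 0.0022 0.2316] toolx yaw 160.71 zax [ 0.002 -0.002 -1.   ] F [0.1 0.8 0.8] w 0.0515 j [ 0.    0.13  1.93 -0.    1.08 -1.23]
offset [-0.7565, -0.7422, 0.4102] rot [-0.0003, 0.0008, -0.0405]
offset [-0.7556, -0.7419, 0.7852] rot [-0.0003, 0.0008, -0.0405]
[[ 694. -140.]
 [ 656. -333.]
 [ 487.  -95.]
 [ 441. -289.]]
cas corners [0.5847 0.2449 0.0542] [ 0.5583  0.2242 -0.0163]
```

Call:
{"api": "jog_arm", "payload": {"offset": [[-0.75,-0.74,0],[-0.75,-0.74,0],[-0.75,-0.74,0],[-0.75,-0.74,0.1],[-0.75,-0.74,0.2],[-0.756,-0.742,0.4],[-0.756,-0.742,0.6],[-0.756,-0.742,0.78],[-0.756,-0.742,0.78],[-0.756,-0.742,0.78]], "delta_rot": [[0,0,-0.04],[0,0,-0.04],[0,0,-0.04],[0,0.001,-0.04],[0,0.001,-0.04],[0,0.001,-0.04],[0,0.001,-0.04],[0,0.001,-0.04],[0,0.001,-0.04],[0,0.001,-0.04]], "jaw": [0.6,0.6,0.6,0.6,0.6,0.6,0.6,0.6,0.6,0.6]}}

```text
clock: 2.63
eef_pos: [0.5711, -0.1809, 0.0736]
ee_rot: [-0.004, 0.103, 0.995, 0.001]
force: [0.6, 0.4, -0.7]
grip_width: 0.0513
gripper_force: 0.0
```

Call:
{"api": "jog_arm", "payload": {"offset": [[0,0,0],[0,0,0],[0,0,0],[0,0,0],[0,0,0],[0,0,0]], "delta_rot": [[0,0,0],[0,0,0],[0,0,0],[0,0,0],[0,0,0],[0,0,0]], "jaw": [0,0,0,0,0,0]}}

```text
clock: 3.13
eef_pos: [0.5747, -0.1834, 0.0784]
ee_rot: [0.001, 0.104, 0.995, -0.0]
force: [-1.9, 2.0, 9.5]
grip_width: 0.01
gripper_force: 60.7
```

```bash
python3 - <<'E'
from h import *
st();A=grab("top");B=grab("scene")
print("cas corners",tri((252.5,170),(355,265.5),A,B).round(4),tri((254.5,191.5),(369.5,251.5),A,B).round(4))
E
```

```text
t 3.13 p [ 0.5747 -0.1834  0.0784] toolx yaw 168.07 zax [ 0.002 -0.    -1.   ] F [-1.9  2.   9.5] w 0.01 j [-0.31  0.5   1.8   0.    0.84 -1.67]
cas corners [0.601  0.2376 0.0193] [0.5419 0.2318 0.0203]
```

Call:
{"api": "jog_arm", "payload": {"offset": [[0,-0.05,-0.01],[0,-0.12,-0.01],[0,-0.19,-0.01],[0,-0.25,-0.01],[0,-0.29,-0.01],[0,-0.31,-0.01],[0,-0.31,-0.01],[0,-0.31,-0.01]], "delta_rot": [[0,0,0],[0,0,0],[0,0,0],[0,0,0],[0,0,0],[0,0,0],[0,0,0],[0,0,0]], "jaw": [0,0,0,0,0,0,0,0]}}

```text
clock: 3.9
eef_pos: [0.5617, -0.2448, 0.0785]
ee_rot: [0.001, 0.104, 0.995, -0.0]
force: [5.0, -2.6, -9.5]
grip_width: 0.0101
gripper_force: 61.3
```

```bash
python3 - <<'E'
from h import *
st()
E
```

```text
t 3.9 p [ 0.5617 -0.2448  0.0785] toolx yaw 168.05 zax [ 0.001 -0.001 -1.   ] F [ 5.  -2.6 -9.5] w 0.0101 j [-0.41  0.51  1.78 -0.    0.85 -1.78]
```

Call:
{"api": "jog_arm", "payload": {"offset": [[0,-0.01,0.005],[0,-0.02,0.005],[0,-0.03,0.005],[0,-0.04,0.005],[0,-0.04,0.005]], "delta_rot": [[0,0,0],[0,0,0],[0,0,0],[0,0,0],[0,0,0]], "jaw": [0,0,0,0,0]}}

```text
clock: 4.32
eef_pos: [0.5601, -0.2526, 0.0784]
ee_rot: [0.001, 0.104, 0.995, -0.0]
force: [2.4, -0.2, 7.2]
grip_width: 0.0104
gripper_force: 63.6
```

Call:
{"api": "jog_arm", "payload": {"offset": [[0,-0.01,0],[0,-0.02,0],[0,-0.03,0],[0,-0.03,0],[0,-0.03,0]], "delta_rot": [[0,0,0],[0,0,0],[0,0,0],[0,0,0],[0,0,0]], "jaw": [0,0,0,0,0]}}

```text
clock: 4.73
eef_pos: [0.5594, -0.2559, 0.0784]
ee_rot: [0.001, 0.104, 0.995, 0.001]
force: [5.9, 13.6, 10.1]
grip_width: 0.0104
gripper_force: 63.8
```

Call:
{"api": "jog_arm", "payload": {"offset": [[0,0.0,0],[0,0.01,0],[0,0.01,0],[0,0.01,-0.1],[0,0.01,-0.3],[0,0.01,-0.5],[0,0.01,-0.7],[0,0.01,-0.7]], "delta_rot": [[0,0,0],[0,0,0],[0,0,0],[0,0,0],[0,0,0],[0,0,0],[0,0,0],[0,0,0]], "jaw": [0.5,0.5,0.5,0.5,0.5,0.6,0.8,1]}}

```text
clock: 5.4
eef_pos: [0.5614, -0.2577, 0.2247]
ee_rot: [0.004, 0.104, 0.995, -0.002]
force: [1.7, -0.3, 0.4]
grip_width: 0.0736
gripper_force: 0.0
```

Call:
{"api": "jog_arm", "payload": {"offset": [[0,0.9,0],[0,0.9,0],[0,0.9,0],[0,0.9,0],[0,0.9,0],[0,0.9,0],[0,0.9,0],[0,0.9,0]], "delta_rot": [[0,0,0.2],[0,0,0.2],[0,0,0.2],[0,0,0.2],[0,0,0.2],[0,0,0.2],[0,0,0.2],[0,0,0.2]], "jaw": [1,1,1,1,1,1,1,1]}}

```text
clock: 6.07
eef_pos: [0.5949, -0.0797, 0.2161]
ee_rot: [-0.002, 0.405, 0.914, -0.0]
force: [-0.1, -1.3, -0.2]
grip_width: 0.0853
gripper_force: 0.0
```

```bash
python3 - <<'E'
from h import *
st();A=grab("top");B=grab("scene")
cv2.imwrite("pics/m2.png",np.vstack([np.hstack([cv2.resize(I[y:y+75,x:x+100],(400,300),interpolation=2) for I,x,y in((A[0],380,130),(A[0],190,145))]),np.hstack([cv2.resize(I[y:y+75,x:x+100],(400,300),interpolation=2) for I,x,y in((B[0],180,145),(B[0],330,225))])]))
f,c,n=blob(A[0].max(2)<75,428,160,452,205);print("fin",n,c,plane(c,*A[1:],.08))
np.savez("A.npz",*A)
m,c,n=blob(A[0].min(2)>150,222,160,270,200); print("cas",n,rect(m,*A[1:],.022))
# end of cassette (-y edge) pose along the 95 deg line
to(.571,.255,.15,95.3);to(.571,.255,.003,95.3)
E
```

```text
t 6.07 p [ 0.5949 -0.0797  0.2161] toolx yaw 132.2 zax [-0.003  0.    -1.   ] F [-0.1 -1.3 -0.2] w 0.0853 j [-0.14  0.33  1.7   0.    1.11 -0.87]
fin 2 [448.5 176.5] [[ 0.56575055 -0.26528985]]
cas 715 ((567.8538818359375, 276.9064636230469), (60.381248474121094, 85.73164367675781), 4.939183235168457)
offset [1.323, 1.0368, 0.3322] rot [-0.0009, -0.0006, 0.2045]
offset [1.321, 1.0383, 1.0672] rot [-0.0009, -0.0006, 0.2045]
```

View pics/m2.png

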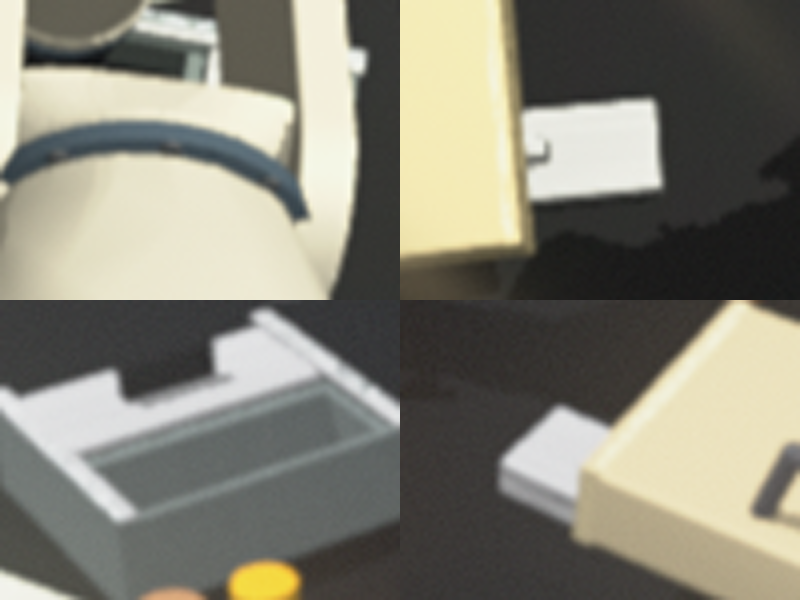

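The well and the opened cover are visible in the scene crop, with the fin over the deck. The cassette hasn't moved. Next I'll approach its free end.

Call:
{"api": "jog_arm", "payload": {"offset": [[0.9,0.7,0],[0.9,0.7,0],[0.9,0.7,0],[0.9,0.7,0],[0.9,0.7,0],[0.9,0.7,0],[0.9,0.7,0],[0.9,0.7,0]], "delta_rot": [[0,0,0.204],[0,0,0.204],[0,0,0.204],[0,0,0.204],[0,0,0.204],[0,0,0.204],[0,0,0.204],[0,0,0.204]], "jaw": [1,1,1,1,1,1,1,1]}}

```text
clock: 6.83
eef_pos: [0.5783, 0.1485, 0.2164]
ee_rot: [-0.001, 0.672, 0.74, -0.001]
force: [-0.4, -1.3, -1.1]
grip_width: 0.0856
gripper_force: 0.0
```

```bash
python3 - <<'E'
from h import *
st()
to(.570,.250,.15,95);to(.570,.250,.01,95)
E
```

```text
t 6.83 p [0.5783 0.1485 0.2164] toolx yaw 95.53 zax [-0.003  0.001 -1.   ] F [-0.4 -1.3 -1.1] w 0.0856 j [0.25 0.33 1.71 0.   1.11 0.15]
offset [0.5091, 0.0084, 0.3327] rot [-0.001, -0.0003, 0.0029]
offset [0.5085, 0.0105, 1.0327] rot [-0.001, -0.0003, 0.0029]
```

Call:
{"api": "jog_arm", "payload": {"offset": [[0.15,0.002,0.03],[0.3,0.004,0.1],[0.45,0.006,0.2],[0.508,0.008,0.35],[0.508,0.008,0.5],[0.508,0.01,0.65],[0.508,0.01,0.8],[0.508,0.01,0.8],[0.508,0.01,0.8]], "delta_rot": [[-0.001,0,0.003],[-0.001,0,0.003],[-0.001,0,0.003],[-0.001,0,0.003],[-0.001,0,0.003],[-0.001,0,0.003],[-0.001,0,0.003],[-0.001,0,0.003],[-0.001,0,0.003]], "jaw": [1,1,1,1,1,1,1,1,1]}}

```text
clock: 7.58
eef_pos: [0.5699, 0.2472, 0.0556]
ee_rot: [-0.001, 0.677, 0.736, -0.001]
force: [0.3, 0.3, -0.2]
grip_width: 0.0857
gripper_force: 0.0
```

```bash
python3 - <<'E'
from h import *
st()
to(.570,.250,.01,95)
B=grab("scene");A=grab("top")
cv2.imwrite("pics/m3.png",np.hstack([cv2.resize(I[y:y+100,x:x+100],(400,400),interpolation=2) for I,x,y in((A[0],200,130),(B[0],320,200))]))
E
```

```text
t 7.58 p [0.5699 0.2472 0.0556] toolx yaw 94.77 zax [-0.003 -0.001 -1.   ] F [ 0.3  0.3 -0.2] w 0.0857 j [0.41 0.55 1.76 0.   0.83 0.32]
offset [0.014, 0.0025, 0.2278] rot [-0.001, 0.0001, -0.0013]
```

View pics/m3.png

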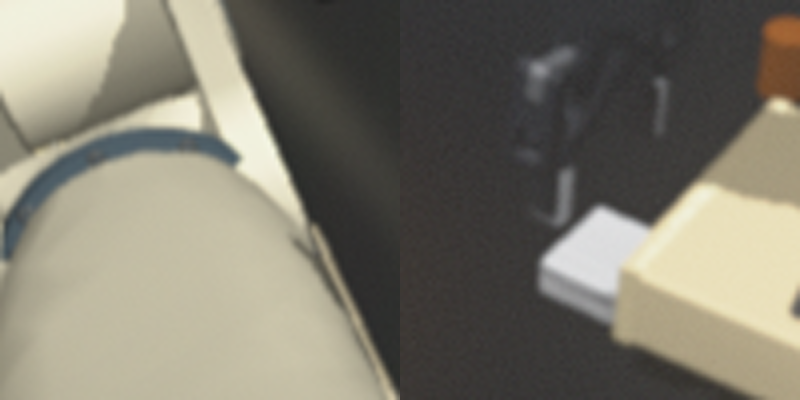

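The gripper hangs over the free end. The near fingertip is at about scene pixel (359,255). I'll check its true height.

```bash
python3 - <<'E'
from h import *
B=grab("scene")
for z in(.04,.055,.07,.085):
  p=B[1]@(B[2]@[.616,.251,z,1])[:3];print(z,(p[:2]/p[2]).round(1))
E
```

```text
0.04 [356.7 264.2]
0.055 [357.1 258.7]
0.07 [357.5 253.1]
0.085 [357.9 247.4]
```

Call:
{"api": "jog_arm", "payload": {"offset": [[0.014,0.002,0.1],[0.014,0.002,0.2],[0.014,0.002,0.255],[0.014,0.002,0.255]], "delta_rot": [[-0.001,0,-0.001],[-0.001,0,-0.001],[-0.001,0,-0.001],[-0.001,0,-0.001]], "jaw": [1,1,1,1]}}

```text
clock: 8.07
eef_pos: [0.5701, 0.2517, 0.005]
ee_rot: [0.0, 0.676, 0.737, 0.001]
force: [-0.3, -0.2, -0.5]
grip_width: 0.0856
gripper_force: 0.0
```

Call:
{"api": "jog_arm", "payload": {"offset": [[0,0,0],[0,0,0],[0,0,0],[0,0,0],[0,0,0]], "delta_rot": [[0,0,0],[0,0,0],[0,0,0],[0,0,0],[0,0,0]], "jaw": [0.5,0.5,0.5,0.5,0.5]}}

```text
clock: 8.48
eef_pos: [0.5717, 0.2526, 0.0075]
ee_rot: [0.001, 0.676, 0.737, 0.003]
force: [-1.1, -1.4, 6.0]
grip_width: 0.0584
gripper_force: 64.8
```

Call:
{"api": "jog_arm", "payload": {"offset": [[-0.03,0,0],[-0.1,0,0],[-0.17,0,0],[-0.25,0,0],[-0.33,0,0],[-0.41,0,0],[-0.49,0,0],[-0.55,0,0],[-0.575,0,0],[-0.575,0,0]], "delta_rot": [[0,0,0],[0,0,0],[0,0,0],[0,0,0],[0,0,0],[0,0,0],[0,0,0],[0,0,0],[0,0,0],[0,0,0]], "jaw": [0.5,0.5,0.5,0.5,0.5,0.5,0.5,0.5,0.5,0.5]}}

```text
clock: 9.32
eef_pos: [0.5826, 0.1366, 0.0075]
ee_rot: [0.002, 0.676, 0.737, 0.003]
force: [0.9, -4.3, 9.3]
grip_width: 0.058
gripper_force: 65.1
```

Call:
{"api": "jog_arm", "payload": {"offset": [[0,0,0],[0,0,0],[0,0,0],[0,0,0],[0,0,-0.1],[0,0,-0.3],[0,0,-0.5],[0,0,-0.7],[0,0,-0.7]], "delta_rot": [[0,0,0],[0,0,0],[0,0,0],[0,0,0],[0,0,0],[0,0,0],[0,0,0],[0,0,0],[0,0,0]], "jaw": [1,1,1,1,1,1,1,1,1]}}

```text
clock: 10.07
eef_pos: [0.5844, 0.1386, 0.1532]
ee_rot: [0.004, 0.675, 0.737, 0.006]
force: [1.3, 0.1, 0.1]
grip_width: 0.0854
gripper_force: 0.0
```

Call:
{"api": "jog_arm", "payload": {"offset": [[-0.7,0,0],[-0.7,0,0],[-0.7,0,0],[-0.7,0,0],[-0.7,0,0],[-0.7,0,0]], "delta_rot": [[0,0,0],[0,0,0],[0,0,0],[0,0,0],[0,0,0],[0,0,0]], "jaw": [1,1,1,1,1,1]}}

```text
clock: 10.57
eef_pos: [0.5922, -0.0026, 0.145]
ee_rot: [0.0, 0.676, 0.737, 0.002]
force: [-0.5, 0.3, -0.6]
grip_width: 0.0855
gripper_force: 0.0
```

```bash
python3 - <<'E'
from h import *
st();A=grab("top");B=grab("scene")
cv2.imwrite("pics/m4.png",np.hstack([cv2.resize(I[y:y+h,x:x+w],(400,400),interpolation=2) for I,x,y,w,h in((A[0],200,120,120,120),(B[0],280,180,120,120))]))
g=A[0].min(2)
m,c,n=blob(g>150,222,150,345,210); print("cas",n,rect(m,*A[1:],.022))
E
```

```text
t 10.57 p [ 0.5922 -0.0026  0.145 ] toolx yaw 94.88 zax [ 0.003  0.002 -1.   ] F [-0.5  0.3 -0.6] w 0.0855 j [-0.01  0.4   1.78  0.    0.96 -0.09]
cas 1187 ((575.8471069335938, 205.46817016601562), (60.292999267578125, 164.04388427734375), 5.681927680969238)
```

View pics/m4.png

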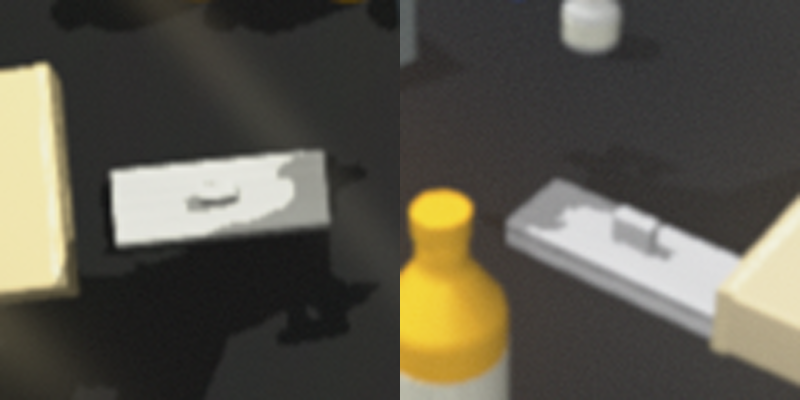

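The cassette is fully out from under the head. The rib stands at top pixel (264,177) and scene pixel (352,245), and the -y end is shaded, so the mask needs a lower threshold.

```bash
python3 - <<'E'
from h import *
A=grab("top");B=grab("scene")
for th in(100,115): 
  m,c,n=blob(A[0].min(2)>th,226,150,310,210); r=rect(m,*A[1:],.022);print("cas",n,r)
print("rib",tri((264.2,176.4),(352,244.5),A,B).round(4))
to(.576,.2025,.15,95);to(.576,.2025,.027,95)
E
```

```text
cas 1487 ((575.8629760742188, 204.20916748046875), (62.879207611083984, 171.0371856689453), 5.734940052032471)
cas 1435 ((575.8726196289062, 203.83737182617188), (61.68386459350586, 169.22021484375), 5.682494163513184)
rib [0.5759 0.2051 0.046 ]
offset [1.0195, 0.0092, -0.0226] rot [0.001, -0.0004, 0.0004]
offset [1.0187, 0.0074, 0.5924] rot [0.001, -0.0004, 0.0004]
```

Call:
{"api": "jog_arm", "payload": {"offset": [[0.9,0.008,0],[0.9,0.008,0],[0.9,0.008,0],[0.9,0.008,0],[0.9,0.008,0],[0.9,0.008,0],[0.9,0.008,0]], "delta_rot": [[0.001,0,-0.004],[0.001,0,-0.004],[0.001,0,-0.004],[0.001,0,-0.004],[0.001,0,-0.004],[0.001,0,-0.004],[0.001,0,-0.004]], "jaw": [0.6,0.6,0.6,0.6,0.6,0.6,0.6]}}

```text
clock: 11.35
eef_pos: [0.5778, 0.1787, 0.1454]
ee_rot: [-0.0, 0.67, 0.743, 0.0]
force: [0.2, -0.1, 0.2]
grip_width: 0.0515
gripper_force: 0.0
```

```bash
python3 - <<'E'
from h import *
st();to(.576,.204,.027,95.6)
E
```

```text
t 11.35 p [0.5778 0.1787 0.1454] toolx yaw 95.91 zax [-0.     0.001 -1.   ] F [ 0.2 -0.1  0.2] w 0.0515 j [0.3  0.41 1.75 0.   0.97 0.19]
offset [0.1263, 0.0043, 0.5921] rot [-0.0, -0.0002, 0.0017]
```

Call:
{"api": "jog_arm", "payload": {"offset": [[0.1,0.004,0.05],[0.126,0.004,0.2],[0.126,0.004,0.35],[0.126,0.004,0.48],[0.126,0.004,0.57],[0.126,0.004,0.59],[0.126,0.004,0.59]], "delta_rot": [[0,0,0.002],[0,0,0.002],[0,0,0.002],[0,0,0.002],[0,0,0.002],[0,0,0.002],[0,0,0.002]], "jaw": [0.6,0.6,0.6,0.6,0.6,0.6,0.6]}}

```text
clock: 11.93
eef_pos: [0.5757, 0.2013, 0.0263]
ee_rot: [-0.001, 0.674, 0.739, -0.001]
force: [-0.5, 0.2, 0.9]
grip_width: 0.051
gripper_force: 0.0
```

Call:
{"api": "jog_arm", "payload": {"offset": [[0,0,0],[0,0,0],[0,0,0],[0,0,0],[0,0,0],[0,0,0]], "delta_rot": [[0,0,0],[0,0,0],[0,0,0],[0,0,0],[0,0,0],[0,0,0]], "jaw": [0,0,0,0,0,0]}}

```text
clock: 12.43
eef_pos: [0.5776, 0.2029, 0.0293]
ee_rot: [0.0, 0.673, 0.739, 0.001]
force: [-0.2, -1.6, 7.2]
grip_width: 0.0105
gripper_force: 61.3
```

```bash
python3 - <<'E'
from h import *
st()
E
```

```text
t 12.43 p [0.5776 0.2029 0.0293] toolx yaw 95.37 zax [ 0.002  0.002 -1.   ] F [-0.2 -1.6  7.2] w 0.0105 j [0.33 0.58 1.8  0.   0.76 0.24]
```

Call:
{"api": "jog_arm", "payload": {"offset": [[0,0,-0.03],[0,0,-0.1],[0,0,-0.2],[0,0,-0.32],[0,0,-0.45],[0,0,-0.55],[0,0,-0.6],[0,0,-0.6],[0,0,-0.6]], "delta_rot": [[0,0,0],[0,0,0],[0,0,0],[0,0,0],[0,0,0],[0,0,0],[0,0,0],[0,0,0],[0,0,0]], "jaw": [0,0,0,0,0,0,0,0,0]}}

```text
clock: 13.18
eef_pos: [0.5764, 0.2025, 0.1476]
ee_rot: [-0.0, 0.673, 0.739, 0.001]
force: [-0.2, -0.1, -3.9]
grip_width: 0.0106
gripper_force: 59.9
```

```bash
python3 - <<'E'
from h import *
st();A=grab("top");B=grab("scene")
np.savez("A.npz",*A)
a=cv2.resize(A[0][120:240,370:490],(400,400),interpolation=2);b=cv2.resize(B[0][140:230,170:290],(400,300),interpolation=2);b=np.vstack([b,np.zeros((100,400,3),np.uint8)])
c=cv2.resize(B[0][150:280,240:400],(400,325),interpolation=2);c=cv2.copyMakeBorder(c,0,0,0,0,0)
d=cv2.resize(A[0][100:240,180:320],(325,325))
row=np.hstack([c,d,np.zeros((325,75,3),np.uint8)])[:200]
cv2.imwrite("pics/m5.png",np.vstack([np.hstack([a,b]),row]))
E
```

```text
t 13.18 p [0.5764 0.2025 0.1476] toolx yaw 95.36 zax [ 0.     0.001 -1.   ] F [-0.2 -0.1 -3.9] w 0.0106 j [0.33 0.42 1.74 0.   0.98 0.24]
```

View pics/m5.png

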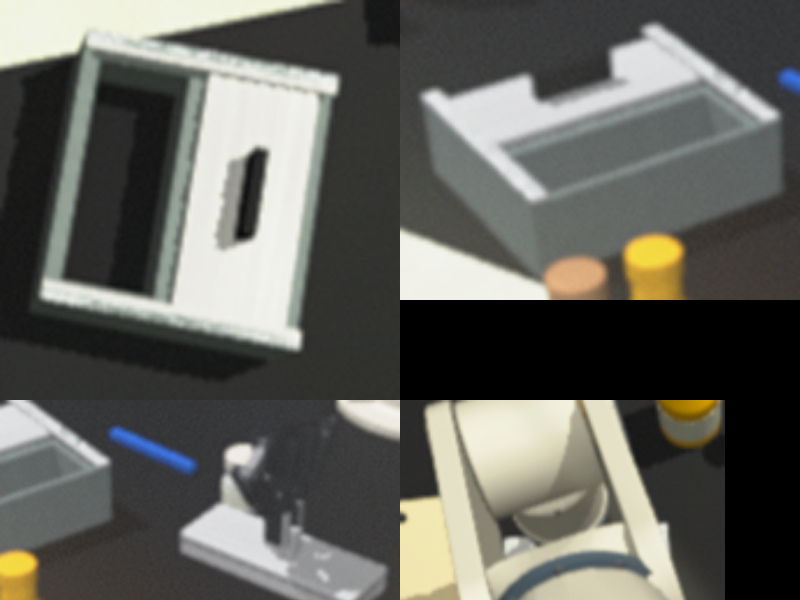

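The cover is fully open, the rail corners are visible, and the cassette hangs level. In the top crop, the well's inner left edge runs (100,57)-(63,277) and its right edge (187,75)-(160,298).

```bash
python3 - <<'E'
from h import *
d=np.load("A.npz");A=[d[k] for k in d.files]
g=A[0].min(2)
m=(g>190).astype(np.uint8);mm=np.zeros_like(m);mm[122:232,375:480]=m[122:232,375:480]
cs=[c for c in cv2.findContours(mm,0,1)[0] if cv2.contourArea(c)>30]
h=cv2.convexHull(np.vstack(cs));a=cv2.approxPolyDP(h,3.5,True).reshape(-1,2);print(a.tolist())
r=cv2.minAreaRect((plane(np.vstack(cs).reshape(-1,2),*A[1:],.072)*1000).astype(np.float32));print(r)
px=lambda L:np.array([(370+.3*x-.35,120+.3*y-.35) for x,y in L])
c=plane(px([(88,32),(340,78),(300,350),(40,297)]),*A[1:],.072)*1000;print(c.round(),c.mean(0))
o=c.mean(0);th=np.radians(-12.1);bx=np.array([np.cos(th),np.sin(th)]);by=np.array([-bx[1],bx[0]])
for z,L in((.06,[(100,57),(63,277),(187,75),(160,298),(207,80),(173,300)]),(.006,[(100,57),(63,277),(187,75),(160,298)])):
    p=plane(px(L),*A[1:],z)*1000-o;print(z,np.c_[p@bx,p@by].round(1).tolist())
# profile across the well/cover in box-y at x=0, z=.06
P=A[1]@A[2][:3];
for xx in(0,40):
  row=[]
  for yy in range(-100,104,4):
    w=np.r_[(o+bx*xx+by*yy)/1000,.06,1];u=P@w;u=u[:2]/u[2];row.append(f"{yy}:{int(cv2.getRectSubPix(g,(1,1),tuple(map(float,u)))[0,0])}")
  print(xx,*row)
row=[]
for xx in range(-116,120,4):
    w=np.r_[(o+bx*xx+by*48)/1000,.06,1];u=P@w;u=u[:2]/u[2];row.append(f"{xx}:{int(cv2.getRectSubPix(g,(1,1),tuple(map(float,u)))[0,0])}")
print(*row)
to(*((o+by*49)/1000),.148,167.9)
E
```

```text
[[453, 122], [470, 143], [459, 223], [384, 209], [375, 122]]
((581.141357421875, -205.49676513671875), (244.99615478515625, 264.37591552734375), 89.66242980957031)
[[ 694. -139.]
 [ 656. -333.]
 [ 444. -288.]
 [ 486.  -95.]] [ 569.90182634 -213.56846105]
0.06 [[91.7, 85.1], [-86.4, 82.9], [91.1, 15.9], [-87.3, 7.8], [90.3, -0.1], [-86.8, -2.1]]
0.006 [[110.4, 78.9], [-75.8, 76.7], [109.7, 6.6], [-76.8, -1.8]]
0 -100:62 -96:130 -92:155 -88:200 -84:231 -80:232 -76:231 -72:233 -68:235 -64:234 -60:228 -56:152 -52:55 -48:39 -44:24 -40:79 -36:141 -32:147 -28:160 -24:214 -20:230 -16:227 -12:227 -8:228 -4:221 0:139 4:121 8:148 12:121 16:58 20:44 24:28 28:22 32:24 36:23 40:23 44:23 48:31 52:41 56:42 60:41 64:42 68:42 72:42 76:41 80:43 84:88 88:143 92:149 96:136 100:74
40 -100:57 -96:122 -92:153 -88:202 -84:231 -80:229 -76:229 -72:232 -68:234 -64:232 -60:227 -56:153 -52:56 -48:44 -44:88 -40:192 -36:227 -32:227 -28:227 -24:229 -20:229 -16:227 -12:227 -8:227 -4:221 0:140 4:127 8:147 12:128 16:63 20:46 24:29 28:23 32:23 36:20 40:24 44:23 48:26 52:41 56:42 60:43 64:43 68:42 72:40 76:41 80:41 84:86 88:140 92:147 96:137 100:77
-116:43 -112:49 -108:82 -104:157 -100:203 -96:226 -92:203 -88:103 -84:33 -80:31 -76:30 -72:31 -68:34 -64:34 -60:31 -56:27 -52:27 -48:30 -44:30 -40:28 -36:32 -32:32 -28:30 -24:28 -20:26 -16:29 -12:29 -8:28 -4:32 0:31 4:29 8:25 12:26 16:27 20:28 24:31 28:33 32:30 36:29 40:26 44:25 48:25 52:27 56:23 60:21 64:23 68:23 72:33 76:47 80:52 84:50 88:58 92:82 96:112 100:191 104:208 108:201 112:193 116:147
offset [-1.8336, -0.1486, -0.0101] rot [-0.0005, -0.0006, -0.403]
```

Call:
{"api": "jog_arm", "payload": {"offset": [[-0.1,-0.01,0],[-0.25,-0.02,0],[-0.4,-0.03,0],[-0.55,-0.05,0],[-0.7,-0.06,0],[-0.85,-0.07,0],[-0.95,-0.07,0],[-0.95,-0.07,0]], "delta_rot": [[0,0,-0.02],[0,0,-0.05],[0,0,-0.08],[0,0,-0.11],[0,0,-0.14],[0,0,-0.17],[0,0,-0.2],[0,0,-0.2]], "jaw": [0,0,0,0,0,0,0,0]}}

```text
clock: 13.95
eef_pos: [0.5795, 0.0086, 0.1457]
ee_rot: [-0.001, 0.41, 0.912, -0.001]
force: [0.1, -0.4, -3.0]
grip_width: 0.0106
gripper_force: 59.8
```

```bash
python3 - <<'E'
from h import *
st();to(.581,-.167,.148,167.9)
E
```

```text
t 13.95 p [0.5795 0.0086 0.1457] toolx yaw 131.54 zax [-0.002 -0.    -1.   ] F [ 0.1 -0.4 -3. ] w 0.0106 j [ 0.01  0.38  1.81 -0.    0.96 -0.71]
offset [-0.6618, -0.5767, -0.0111] rot [-0.0005, -0.0007, -0.202]
```

Call:
{"api": "jog_arm", "payload": {"offset": [[-0.1,-0.09,-0.01],[-0.22,-0.19,-0.01],[-0.34,-0.3,-0.01],[-0.46,-0.4,-0.01],[-0.56,-0.49,-0.01],[-0.63,-0.55,-0.01],[-0.662,-0.577,-0.01],[-0.662,-0.577,-0.01],[-0.662,-0.577,-0.01],[-0.662,-0.577,-0.01]], "delta_rot": [[0,0,-0.03],[0,0,-0.06],[0,0,-0.1],[0,0,-0.13],[0,0,-0.16],[0,0,-0.19],[0,0,-0.202],[0,0,-0.202],[0,0,-0.202],[0,0,-0.202]], "jaw": [0,0,0,0,0,0,0,0,0,0]}}

```text
clock: 14.78
eef_pos: [0.5808, -0.1624, 0.1483]
ee_rot: [-0.001, 0.108, 0.994, 0.001]
force: [0.1, -0.5, -3.4]
grip_width: 0.0103
gripper_force: 59.9
```

```bash
python3 - <<'E'
from h import *
st();to(.581,-.167,.090,167.9)
B=grab("scene");A=grab("top")
cv2.imwrite("pics/m6.png",np.hstack([cv2.resize(I[y:y+120,x:x+120],(400,400),interpolation=2) for I,x,y in((A[0],370,115),(B[0],170,110))]))
E
```

```text
t 14.78 p [ 0.5808 -0.1624  0.1483] toolx yaw 167.61 zax [-0.001  0.002 -1.   ] F [ 0.1 -0.5 -3.4] w 0.0103 j [-0.28  0.41  1.75  0.    0.98 -1.63]
offset [-0.0063, -0.0226, 0.2917] rot [0.0005, -0.0006, -0.0016]
```

View pics/m6.png

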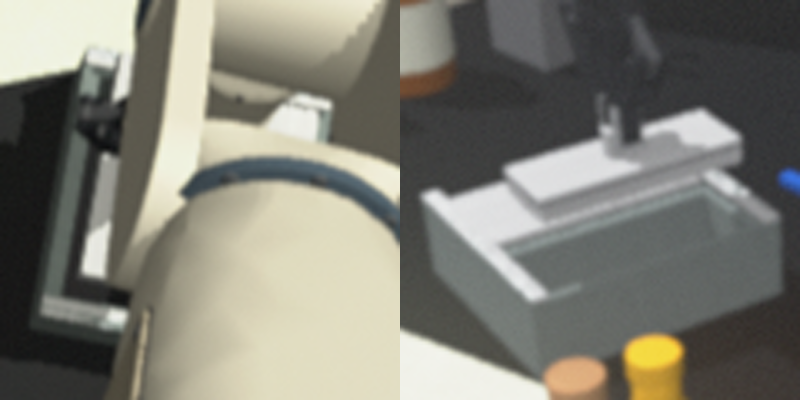

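The cassette is held level above the well, with its ends roughly centred on the rails. I'll lower it to just above the rails, let it settle, and compare its corners with the well.

Call:
{"api": "jog_arm", "payload": {"offset": [[0,-0.01,0.05],[-0.003,-0.012,0.12],[-0.003,-0.012,0.18],[-0.003,-0.012,0.19],[-0.003,-0.012,0.19],[-0.003,-0.012,0.19]], "delta_rot": [[0,0,0],[0,0,-0.001],[0,0,-0.001],[0,0,-0.001],[0,0,-0.001],[0,0,-0.001]], "jaw": [0,0,0,0,0,0]}}

```text
clock: 15.38
eef_pos: [0.5813, -0.1658, 0.1111]
ee_rot: [-0.0, 0.105, 0.994, 0.001]
force: [0.6, -0.0, -3.7]
grip_width: 0.01
gripper_force: 59.8
```

```bash
python3 - <<'E'
from h import *
st();to(.581,-.167,.110,167.9)
B=grab("scene");s=status.sense();p=np.array(s["eef_pos"])
m,c,n=blob(B[0].min(2)>120,195,140,290,190)
cv2.imwrite("pics/m7.png",cv2.resize(B[0][130:220,170:290],(800,600),interpolation=2))
th=np.radians(-12.1);bx=np.array([np.cos(th),np.sin(th)]);by=np.array([-bx[1],bx[0]])
pr=lambda w:[((q:=B[1]@(B[2]@np.r_[v,1])[:3])[:2]/q[2]).round(1).tolist() for v in w]
zt=p[2]-.0293+.022
print("cas top corners expected",pr([np.r_[p[:2]+bx*a*.085+by*b*.03,zt] for a,b in((-1,-1),(-1,1),(1,1),(1,-1))]))
E
```

```text
t 15.38 p [ 0.5813 -0.1658  0.1111] toolx yaw 167.89 zax [-0.     0.001 -1.   ] F [ 0.6 -0.  -3.7] w 0.01 j [-0.28  0.46  1.78  0.    0.91 -1.64]
offset [0.0003, -0.0061, 0.0053] rot [0.0004, -0.0002, -0.0]
cas top corners expected [[259.8, 154.4], [271.7, 163.0], [212.1, 182.2], [201.4, 172.4]]
```

View pics/m7.png

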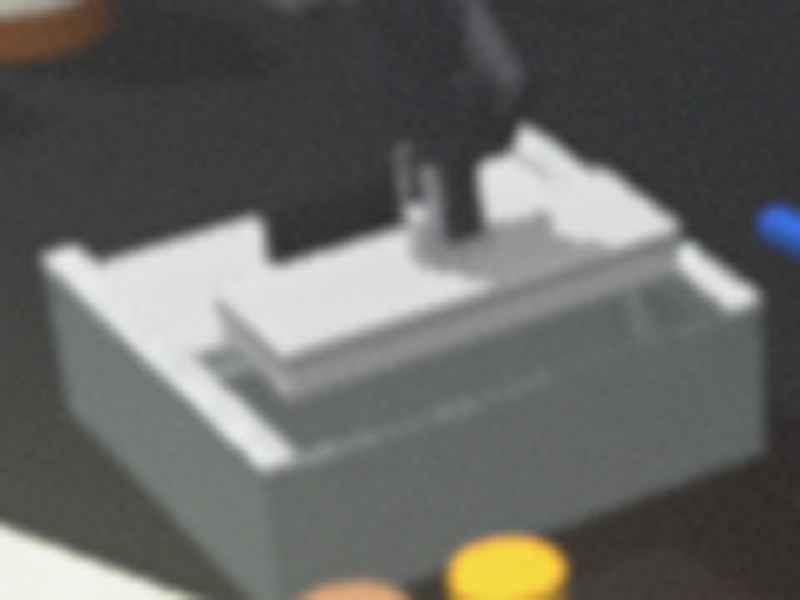

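The cassette's near-left corner is at about (212.5,183.7) and its right corner at (271.8,164.3), roughly 1.5 px below prediction. I'll check whether the box corners, at (209.7,200.2) for the near rail and (284,175) for the right rail, show the same bias.

```bash
python3 - <<'E'
from h import *
B=grab("scene");C=-B[2][:3,:3].T@B[2][:3,3]
th=np.radians(-12.1);bx=np.array([np.cos(th),np.sin(th)]);by=np.array([-bx[1],bx[0]]);o=np.array([.5699,-.2136])
pr=lambda w:[((q:=B[1]@(B[2]@np.r_[v,1])[:3])[:2]/q[2]).round(1).tolist() for v in w]
print("rail ends exp",pr([np.r_[o+bx*a*.108+by*.098,.072] for a in(1,-1)]),"bench corners",pr([np.r_[o+bx*a*.108+by*.098,0] for a in(1,-1)]))
f=lambda u,z:[((q:=plane([v],*B[1:],z)[0]-o)@bx*1000).round(1).tolist() for v in u],[((q:=plane([v],*B[1:],z)[0]-o)@by*1000).round(1).tolist() for v in u]
for n,u,z in(("rail",[(209.4,199.9),(283.7,174.7)],.072),("cas",[(212.5,183.7),(271.8,164.3),(202.7,174.8)],.104)):
  q=plane(u,*B[1:],z)-o;print(n,(np.c_[q@bx,q@by]*1000).round(1).tolist())
E
```

```text
rail ends exp [[209.0, 199.6], [283.9, 174.0]] bench corners [[212.3, 223.8], [284.7, 197.1]]Traceback (most recent call last):
  File "<stdin>", line 6, in <module>
NameError: name 'u' is not defined
```

Call:
{"api": "jog_arm", "payload": {"offset": [[0,-0.005,0.05],[0,-0.005,0.11],[0,-0.005,0.17],[0,-0.005,0.22],[0,-0.005,0.25],[0,-0.005,0.25]], "delta_rot": [[0,0,0],[0,0,0],[0,0,0],[0,0,0],[0,0,0],[0,0,0]], "jaw": [0,0,0,0,0,0]}}

```text
clock: 15.98
eef_pos: [0.5798, -0.1665, 0.059]
ee_rot: [-0.002, 0.105, 0.994, 0.001]
force: [-0.9, 0.2, -3.2]
grip_width: 0.0101
gripper_force: 59.9
```

No contact and the cassette is inside the walls, so I'll continue down gently.

Call:
{"api": "jog_arm", "payload": {"offset": [[0,0,0.03],[0,0,0.06],[0,0,0.08],[0,0,0.09],[0,0,0.1],[0,0,0.1]], "delta_rot": [[0,0,0],[0,0,0],[0,0,0],[0,0,0],[0,0,0],[0,0,0]], "jaw": [0,0,0,0,0,0]}}

```text
clock: 16.48
eef_pos: [0.581, -0.1669, 0.0409]
ee_rot: [-0.0, 0.105, 0.994, 0.001]
force: [0.7, -0.7, -3.4]
grip_width: 0.0106
gripper_force: 60.0
```

Call:
{"api": "jog_arm", "payload": {"offset": [[0,0,0.005],[0,0,0.01],[0,0,0.015],[0,0,0.015]], "delta_rot": [[0,0,0],[0,0,0],[0,0,0],[0,0,0]], "jaw": [0,0,0,0]}}

```text
clock: 16.82
eef_pos: [0.5811, -0.1669, 0.0382]
ee_rot: [0.0, 0.105, 0.994, 0.001]
force: [-0.2, 1.1, -3.1]
grip_width: 0.0104
gripper_force: 60.0
```

Call:
{"api": "jog_arm", "payload": {"offset": [[0,0,0.005],[0,0,0.01],[0,0,0.015],[0,0,0.015],[0,0,0.015]], "delta_rot": [[0,0,0],[0,0,0],[0,0,0],[0,0,0],[0,0,0]], "jaw": [0,0,0,0,0]}}

```text
clock: 17.23
eef_pos: [0.5812, -0.1669, 0.0353]
ee_rot: [0.0, 0.105, 0.994, 0.001]
force: [-0.6, -0.6, -1.4]
grip_width: 0.0101
gripper_force: 60.2
```

Call:
{"api": "jog_arm", "payload": {"offset": [[0,0,0.005],[0,0,0.005],[0,0,0.005]], "delta_rot": [[0,0,0],[0,0,0],[0,0,0]], "jaw": [0,0,0]}}

```text
clock: 17.48
eef_pos: [0.5812, -0.1669, 0.0353]
ee_rot: [0.0, 0.105, 0.994, 0.001]
force: [-4.2, 0.8, 9.5]
grip_width: 0.0106
gripper_force: 61.7
```

Call:
{"api": "jog_arm", "payload": {"offset": [[0,0,0],[0,0,0],[0,0,0],[0,0,0]], "delta_rot": [[0,0,0],[0,0,0],[0,0,0],[0,0,0]], "jaw": [0.36,0.36,0.36,0.36]}}

```text
clock: 17.82
eef_pos: [0.5813, -0.1669, 0.0342]
ee_rot: [0.0, 0.105, 0.994, 0.001]
force: [0.4, -0.7, 0.3]
grip_width: 0.0306
gripper_force: 0.0
```

Call:
{"api": "jog_arm", "payload": {"offset": [[0,0,-0.05],[0,0,-0.15],[0,0,-0.3],[0,0,-0.45],[0,0,-0.6],[0,0,-0.7],[0,0,-0.7],[0,0,-0.7]], "delta_rot": [[0,0,0],[0,0,0],[0,0,0],[0,0,0],[0,0,0],[0,0,0],[0,0,0],[0,0,0]], "jaw": [0.36,0.36,0.36,0.36,0.36,0.36,0.36,0.36]}}

```text
clock: 18.48
eef_pos: [0.5819, -0.1672, 0.1761]
ee_rot: [0.002, 0.105, 0.994, 0.0]
force: [-0.0, -0.5, -0.3]
grip_width: 0.031
gripper_force: 0.0
```

Call:
{"api": "jog_arm", "payload": {"offset": [[0,0.95,0],[0,0.95,0],[0,0.95,0],[0,0.95,0],[0,0.95,0],[0,0.95,0],[0,0.95,0]], "delta_rot": [[0,0,0],[0,0,0],[0,0,0],[0,0,0],[0,0,0],[0,0,0],[0,0,0]], "jaw": [0.5,0.5,0.5,0.5,0.5,0.5,0.5]}}

```text
clock: 19.07
eef_pos: [0.6202, 0.02, 0.173]
ee_rot: [-0.001, 0.104, 0.995, 0.0]
force: [-0.2, -1.3, -0.1]
grip_width: 0.0427
gripper_force: 0.0
```

```bash
python3 - <<'E'
from h import *
st();to(.5594,-.2559,.17,168);A=grab("top");B=grab("scene")
f,c,n=blob(A[0].max(2)<75,430,155,456,200);print("fin",n,c,rect(f,*A[1:],.093))
cv2.imwrite("pics/m8.png",np.hstack([cv2.resize(I[y:y+120,x:x+120],(400,400),interpolation=2) for I,x,y in((A[0],370,115),(B[0],170,110))]))
E
```

```text
t 19.07 p [0.6202 0.02   0.173 ] toolx yaw 168.05 zax [-0.002  0.001 -1.   ] F [-0.2 -1.3 -0.1] w 0.0427 j [ 0.03  0.41  1.69  0.    1.04 -1.33]
offset [0.0116, -1.4123, 0.0147] rot [0.0001, -0.0007, 0.0003]
fin 132 [444.68181818 178.21212121] ((559.1605224609375, -251.85218811035156), (12.430880546569824, 69.34860229492188), 78.13265228271484)
```

View pics/m8.png

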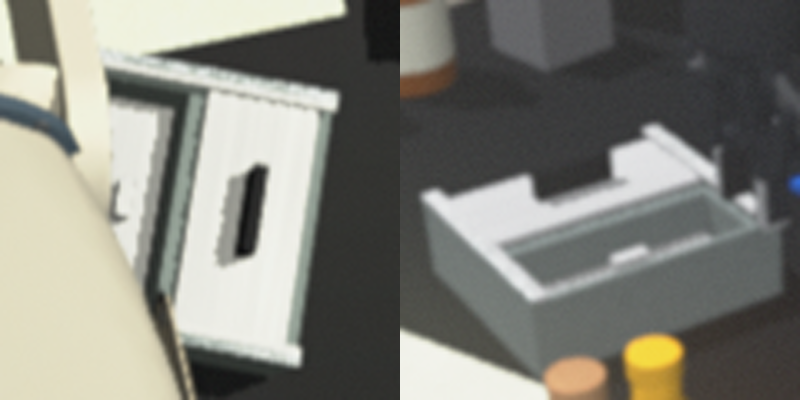

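The cassette lies flat in the well, parallel to the walls, with its rib below the rim. The fin is at top pixel (445,178), where it was left. Now I'll close the cover.

Call:
{"api": "jog_arm", "payload": {"offset": [[0.006,-0.8,0],[0.006,-0.8,0],[0.006,-0.8,0],[0.006,-0.8,0],[0.006,-0.8,0],[0.006,-0.8,0],[0.006,-0.8,0]], "delta_rot": [[0,0,0],[0,0,0],[0,0,0],[0,0,0],[0,0,0],[0,0,0],[0,0,0]], "jaw": [0.6,0.6,0.6,0.6,0.6,0.6,0.6]}}

```text
clock: 19.75
eef_pos: [0.5856, -0.1385, 0.1741]
ee_rot: [-0.0, 0.107, 0.994, 0.001]
force: [-0.3, 0.1, 0.2]
grip_width: 0.0514
gripper_force: 0.0
```

Call:
{"api": "jog_arm", "payload": {"offset": [[0.005,-0.6,0],[0.005,-0.6,0],[0.005,-0.6,0],[0.005,-0.6,0],[0.005,-0.6,0],[0.005,-0.6,0],[0.005,-0.6,0],[0.005,-0.6,0]], "delta_rot": [[0,0,0],[0,0,0],[0,0,0],[0,0,0],[0,0,0],[0,0,0],[0,0,0],[0,0,0]], "jaw": [0.6,0.6,0.6,0.6,0.6,0.6,0.6,0.6]}}

```text
clock: 20.42
eef_pos: [0.5605, -0.253, 0.1741]
ee_rot: [-0.0, 0.105, 0.995, 0.001]
force: [0.2, 0.1, 0.2]
grip_width: 0.0511
gripper_force: 0.0
```

```bash
python3 - <<'E'
from h import *
st();to(.5594,-.2555,.077,168)
E
```

```text
t 20.42 p [ 0.5605 -0.253   0.1741] toolx yaw 168.0 zax [-0.     0.001 -1.   ] F [0.2 0.1 0.2] w 0.0511 j [-0.43  0.4   1.71  0.    1.04 -1.79]
offset [0.0025, -0.0138, 0.4853] rot [0.0004, -0.0001, -0.0]
```

Call:
{"api": "jog_arm", "payload": {"offset": [[0.003,-0.01,0.15],[0.003,-0.01,0.3],[0.003,-0.01,0.42],[0.003,-0.01,0.48],[0.003,-0.01,0.48],[0.003,-0.01,0.48]], "delta_rot": [[0,0,0],[0,0,0],[0,0,0],[0,0,0],[0,0,0],[0,0,0]], "jaw": [0.6,0.6,0.6,0.6,0.6,0.6]}}

```text
clock: 20.92
eef_pos: [0.5593, -0.2557, 0.0782]
ee_rot: [-0.0, 0.105, 0.994, 0.001]
force: [0.5, -0.2, 0.1]
grip_width: 0.0514
gripper_force: 0.0
```

Call:
{"api": "jog_arm", "payload": {"offset": [[0,0,0],[0,0,0],[0,0,0],[0,0,0],[0,0,0],[0,0,0]], "delta_rot": [[0,0,0],[0,0,0],[0,0,0],[0,0,0],[0,0,0],[0,0,0]], "jaw": [0,0,0,0,0,0]}}

```text
clock: 21.42
eef_pos: [0.5601, -0.2559, 0.0798]
ee_rot: [0.001, 0.106, 0.994, 0.001]
force: [0.8, 4.7, 7.1]
grip_width: 0.0102
gripper_force: 60.2
```

Call:
{"api": "jog_arm", "payload": {"offset": [[0,0.04,0],[0,0.11,0],[0,0.18,0],[0,0.25,0],[0,0.32,0],[0,0.38,0],[0,0.42,0],[0,0.43,0],[0,0.43,0],[0,0.43,0]], "delta_rot": [[0,0,0],[0,0,0],[0,0,0],[0,0,0],[0,0,0],[0,0,0],[0,0,0],[0,0,0],[0,0,0],[0,0,0]], "jaw": [0,0,0,0,0,0,0,0,0,0]}}

```text
clock: 22.25
eef_pos: [0.5778, -0.172, 0.0798]
ee_rot: [0.001, 0.105, 0.994, 0.0]
force: [-0.5, 1.8, 7.4]
grip_width: 0.0102
gripper_force: 60.2
```

Call:
{"api": "jog_arm", "payload": {"offset": [[0,0.01,0],[0,0.02,0],[0,0.03,0],[0,0.04,0],[0,0.045,0],[0,0.045,0]], "delta_rot": [[0,0,0],[0,0,0],[0,0,0],[0,0,0],[0,0,0],[0,0,0]], "jaw": [0,0,0,0,0,0]}}

```text
clock: 22.75
eef_pos: [0.5791, -0.1656, 0.0798]
ee_rot: [0.001, 0.105, 0.994, -0.001]
force: [-4.5, -12.2, 6.7]
grip_width: 0.0105
gripper_force: 60.2
```

Call:
{"api": "jog_arm", "payload": {"offset": [[0,0,0],[0,-0.01,0],[0,-0.01,0],[0,-0.01,0],[0,-0.01,-0.15],[0,-0.01,-0.35],[0,-0.01,-0.55],[0,-0.01,-0.7],[0,-0.01,-0.7],[0,-0.01,-0.7]], "delta_rot": [[0,0,0],[0,0,0],[0,0,0],[0,0,0],[0,0,0],[0,0,0],[0,0,0],[0,0,0],[0,0,0],[0,0,0]], "jaw": [0.5,0.5,0.5,0.5,0.5,0.5,0.5,0.5,0.5,0.5]}}

```text
clock: 23.58
eef_pos: [0.5798, -0.1657, 0.2203]
ee_rot: [0.002, 0.105, 0.994, 0.0]
force: [-0.1, -0.7, -0.1]
grip_width: 0.0427
gripper_force: 0.0
```

Call:
{"api": "jog_arm", "payload": {"offset": [[0,0.95,-0.2],[0,0.95,-0.2],[0,0.95,-0.2],[0,0.95,-0.2],[0,0.95,-0.2],[0,0.95,-0.2],[0,0.95,-0.2],[0,0.95,-0.2]], "delta_rot": [[0,0,0],[0,0,0],[0,0,0],[0,0,0],[0,0,0],[0,0,0],[0,0,0],[0,0,0]], "jaw": [0.5,0.5,0.5,0.5,0.5,0.5,0.5,0.5]}}

```text
clock: 24.25
eef_pos: [0.6175, 0.0199, 0.2567]
ee_rot: [-0.001, 0.105, 0.994, 0.0]
force: [-0.3, 0.4, -0.0]
grip_width: 0.0427
gripper_force: 0.0
```

```bash
python3 - <<'E'
from h import *
st();B=grab("scene")
cv2.imwrite("pics/m9.png",B[0])
E
```

```text
t 24.25 p [0.6175 0.0199 0.2567] toolx yaw 167.94 zax [-0.003  0.001 -1.   ] F [-0.3  0.4 -0. ] w 0.0427 j [ 0.03  0.32  1.62  0.    1.2  -1.33]
```

View pics/m9.png

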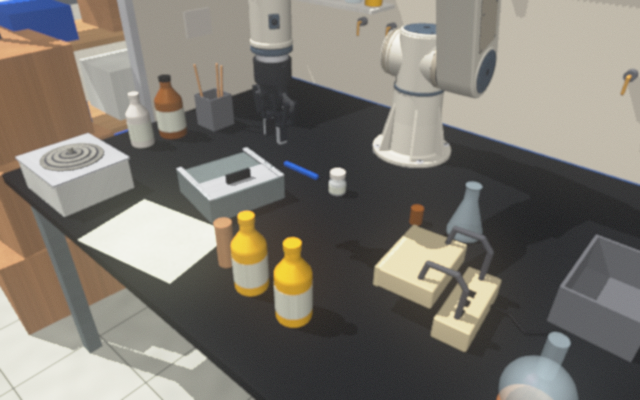

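The cover is home, with the fin at (238,175). The bystanders are where they started, and the arm is clear of everything.

```bash
python3 -c "
from plant import env
print(env.sign_off())"
```

```text
the job is handed in; nothing more can be done
None
```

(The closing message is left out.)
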